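Start the hold-down screw of the core jig without cross-threading it

ROBOT

A 6-joint arm with a two-finger parallel gripper is mounted at the origin on the work surface; the furniture and walls round the work are solid. World frame = base frame: x ahead of the robot, y to its left, z up, the work surface at z = 0. Lengths are in m, angles in rad, forces in N, time in s.
With the tool pointing down it reaches from about 0.3 to 0.825 m from the base axis. Payload 5.4 kg.
Tool frame: the origin (TCP) lies midway between the tips of the shut fingers; the grasp point (between the pads) lies 19 mm behind it; z points along the fingers, y is the line along which they close (so a half turn about z gives the same grasp; the last joint's range is limited). The gripper opens to 92 mm and grips with 3 to 60 N. Pads are 20 mm wide; open, the fingers measure 128 mm over their backs; the gripper's body (75 mm by 189 mm) begins 69 mm behind the grasp point.
Start: joints at [1.124, 0.158, 1.597, -0, 1.386, -0.21], TCP at [0.135, 0.559, 0.215] pointing down, gripper open.
Joint ranges: [-2.91, 2.91], [-0.94, 2.29], [0.18, 2.7], [-1.29, 4.43], [0.17, 2.64], [-3, 3]. Speed limits (rad/s): [2.57, 2.57, 3.14, 3.14, 3.14, 3.14].

INTERFACE

Orientations are given as a unit quaternion [w, x, y, z].
In Python, from workcell import env gives the robot as it stands.
- The arm moves only by the tool play_rows, never from a script. Its argument "plan" is a list of rows, each a list of 4 numbers: the shift along the tool's x, y, z in mm, then the turn about the tool's z in degrees. A call has 1 to 5 rows; each row shifts and turns the commanded pose from where the row before left it, along the tool's axes as they then stand; what a row does not reach is not made up. A row lasts 1/12 s, in which the tool goes at most 41.7 mm and 7.16 degrees, less where a joint would pass 70% of its speed; a pose out of reach is approached as far as the arm can. A call is refused whole if a number of a shift passes 41.7 or a number of a turn 7.16, either way. A call with a gripper value outside its range is refused whole. "gripper" is the gripper command: -1 is fully open, 1 is shut, values between are in proportion, set as the call begins (left out, the last holds). The fingers move at their own pace and stop on an object; "newtons" is the grip in N (left out, the last holds). Time passes only in rows, so rows that do not move let the fingers close. It gives the time, the measured TCP pose, the force, the opening and the grip force at its end, in the units of the state.
- env.observe(): the state, without advancing time (a new reading comes with each control period).
- env.camera(name): name is "scene" or "top" or "wrist"; returns a dict with "img" (400x640x3 uint8, red, green, blue), "mtx" (3x3 intrinsics, pixels), "extrinsics" (4x4, takes a point from world to camera coordinates); the wrist camera has in their place "tool_from_camera" (4x4, takes a point from camera to tool coordinates, whose origin is the TCP and whose axes are the flange's). Camera axes: x right, y down, z forward; pixel columns grow to the right and rows downward; lengths in m; the calibration is good to about 2 mm. A picture is of the moment at which its call begins: read the wrist's pose just before it. There is no depth.
- env.hand_in(): hands the job in; it is judged then, once.
The state is a dict: "t": time; "q": joint angles; "dq": joint speeds; "effort": joint torques, N m; "tool_pos": TCP position; "tcp_rot": TCP orientation; "ft_force": force on the tool from outside, world axes, zero at the start; "torque": the same for the moment, N m; "grip_width": finger opening in m; "grasp_force": force on a finger pad.
Only numpy, scipy, OpenCV 4.12 (cv2) and the standard library are available. Lean on these libraries where they do the work, as an engineer would, in place of code of your own. Each camera call takes 0.05 s, during which the arm holds its last target. There are 200 camera calls.

TASK

The clamp screw of the core jig stands loose on the mouth of its threaded boss: turn it backward (anticlockwise seen from above) by its wing bar until you feel it drop into the start of the thread, then forward (clockwise) one full turn from there, so that it is properly started. Finish while holding the wing bar still between the fingers, and leave the core under the screw and the things round the jig where they are.

Things in the scene. Friction and masses are not known exactly. Their poses are not given: they have to be found in the camera images.
- jig: Jig fixed to the bench: base plate 100 x 170 x 10 mm, two pillars, a grey nut plate 52 x 168 mm over them (top at z 70 mm; nuts to 82) with a threaded boss 47 mm across in its middle; the boss's top is a helical ramp 92 to 102 mm high with a 10 mm step, the thread start. Origin: under the base plate's centre, on the screw's axis; x across it (the step faces -x), y along its 170 mm, z up.
- screw: Clamp screw; its head is a flat dark steel wing bar 16 mm thick (its x), 64 long (y), 36 high (z). Origin: the bar's centre, on the screw's vertical axis, at z 0.166 m + travel. Below it a shank 20 mm across. Grasp across the thickness from above; half a turn gives the same grasp. Fingers loose about it (2 to 3 mm a side) turn it and let it rise and drop by its weight; gripped, it drops when let go.
- screw_turn (a joint): Turn of the screw, rad, growing forward (clockwise from above; right-hand thread, pitch 10 mm). Starts at 0.6 to 2.0 on the ramp; turned back it climbs, and a little below 0 (about -0.15) drops 10 mm off the step; further back it climbs again. At 0 the bar lies along the jig's y. One turn forward of the drop reads about 6.28. Stops at -2.6, 8.6. Takes about 0.03 N m; stays where left.
- screw_travel (a joint): Height of the screw, m, growing upward: 0.010 at the top of the ramp, about 0 just after the drop (thread start), -0.010 one full turn forward of the drop. The screw weighs about 0.3 kg and can also be lifted while it is not in the thread.
- core: Bare grey steel ring core, 80 mm across, 26 mm high, lying loose on the jig's base plate under the screw; origin at the centre of its underside. Leave it alone.
- tape_roll: Bystander: roll of tape, 95 mm across, 24 mm high, left of the jig; origin under its centre.
- bottle: Bystander: squeeze bottle, 50 mm across, 140 mm high, left of the jig; origin under its centre.
- parts_cup: Bystander: small grey tub, 71 mm across, 40 mm high, beyond the jig; origin under its centre.
- coil: Bystander: small wound coil, 70 mm across, 58 mm high, on the robot's side of the jig; origin under its centre.
Not all that is in view belongs to the job. There is more than one size of the jig; the one meant has the size given above.

How it is judged:
On the way:
1. the screw has been turned backward and has dropped into the thread start (value of joint screw_turn below 0.1 rad and value of joint screw_travel below 0.0045 m), for 0.1 s.
At the end, for the whole second after the job is handed in: After the drop the screw is one turn forward of it (joint 5.2 to 7.4 rad: one turn within about 60 degrees), 6 to 14.5 mm below the thread start, at rest (under 0.1 rad/s), held by the fingers with over 2 N; the core is within 20 mm of where it was (value of joint screw_turn between 5.2 and 7.4 rad and value of joint screw_travel between -0.0145 and -0.006 m and velocity of joint screw_turn between -0.1 and 0.1 rad/s and contact force between the fingers and screw above 2 N and distance of core from where it was at the start of the episode below 0.02 m); the arm keeps its last pose, push and grip.
It fails at once if the core under the screw is shifted (distance of core from where it was at the start of the episode above 0.03 m).
It fails at once if the tape roll is disturbed (distance of tape_roll from where it was at the start of the episode above 0.03 m).
It fails at once if the bottle is disturbed (distance of bottle from where it was at the start of the episode above 0.03 m).
It fails at once if the parts cup is disturbed (distance of parts_cup from where it was at the start of the episode above 0.03 m).
It fails at once if the small coil is disturbed (distance of coil from where it was at the start of the episode above 0.03 m).
It also fails if it takes over 72 s, if anything falls off the work surface, if the arm or the gripper's body presses on something with over 40 N, if the wrist force passes 120 N, or if a joint passes its speed limit or range.

## Working session

There is one attempt and no reset: what is moved stays moved. The work goes in short steps, Python scripts to look and compute and a tool call to move; the robot and the scene stay as the last step left them, time stands still between calls to the robot, and variables do not carry over. Pictures are saved under pics/ and viewed, at most 10 in all, crops included, and the job is handed in when it is done.

Besides the shell and the picture viewer there is one more tool, called after "Call:" as name([rows], argument=value, ...), one row to a line, values as JSON. play_rows: Moves the arm, as the interface text tells. Its arguments: {"type":"object","properties":{"plan":{"type":"array"},"gripper":{"type":"number"},"newtons":{"type":"number"}},"required":["plan"]}

```bash
mkdir -p pics; ls
python3 - <<'E'
from workcell import env
import cv2,numpy as np
s=env.observe();print(s['t'],s['tool_pos'],s['tcp_rot'],s['grip_width'])
for n in ("scene","top"):
    c=env.camera(n);cv2.imwrite(f"pics/{n}0.png",c['img'][:,:,::-1]);print(n,c['mtx'].round(1).tolist(),c['extrinsics'].round(4).tolist())
E
```

```text
pics
0.0 [0.13463675 0.5583842  0.21363713] [-3.02619112e-04  1.18136796e-01  9.92996897e-01 -8.76832159e-04] 0.091932606992951
scene [[482.6, 0.0, 319.6], [0.0, 482.6, 198.0], [0.0, 0.0, 1.0]] [[0.7168, -0.6972, 0.0028, -0.3331], [-0.3123, -0.3248, -0.8927, 0.2998], [0.6234, 0.639, -0.4506, 0.8859], [0.0, 0.0, 0.0, 1.0]]
top [[439.6, 0.0, 316.4], [0.0, 439.6, 199.1], [0.0, 0.0, 1.0]] [[-0.006, -0.9999, 0.0126, 0.0588], [-0.9854, 0.0037, -0.1705, 0.5409], [0.1704, -0.0134, -0.9853, 1.1859], [0.0, 0.0, 0.0, 1.0]]
```

View pics/scene0.png

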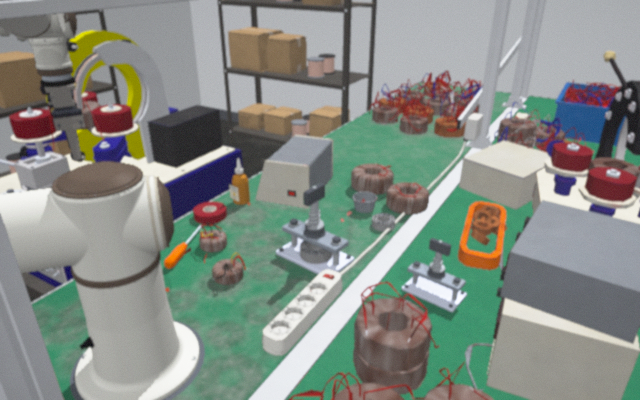

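View pics/top0.png

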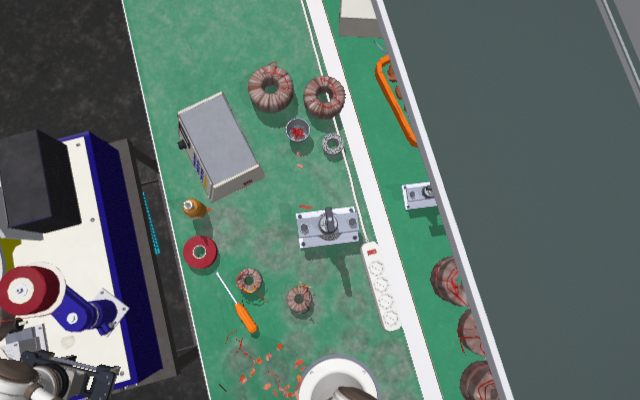

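Two jigs are in view. A is at top (328,227) / scene (313,240). B is at top (425,195) / scene (436,285), beyond the rail. I'll enlarge both and scale them before choosing.

```bash
cat > h.py <<'E'
import numpy as np,cv2
from workcell import env
def ray(c,u,v):
    E=c['extrinsics'];R=E[:3,:3];t=E[:3,3]
    d=R.T@np.linalg.inv(c['mtx'])@np.array([u,v,1.]);return -R.T@t,d
def plane(c,u,v,z):
    o,d=ray(c,u,v);return o+d*(z-o[2])/d[2]
def proj(c,p):
    q=c['mtx']@(c['extrinsics'][:3,:3]@np.asarray(p)+c['extrinsics'][:3,3]);return q[:2]/q[2]
E
python3 - <<'E'
from h import *
t=env.camera("top");s=env.camera("scene")
a=cv2.resize(t['img'][185:260,280:380],None,fx=4,fy=4,interpolation=2)
b=cv2.resize(t['img'][165:240,380:480],None,fx=4,fy=4,interpolation=2)
d=cv2.resize(s['img'][175:275,270:370],None,fx=3,fy=3,interpolation=2)
e=cv2.resize(s['img'][225:325,385:485],None,fx=3,fy=3,interpolation=2)
o=np.zeros((600,800,3),np.uint8);o[:300,:400]=a;o[:300,400:]=b;o[300:,:300]=d;o[300:,400:700]=e
cv2.imwrite("pics/cand.png",o[:,:,::-1])
print(plane(t,328,227,.07))
E
```

```text
[0.45997427 0.02536812 0.07      ]
```

View pics/cand.png

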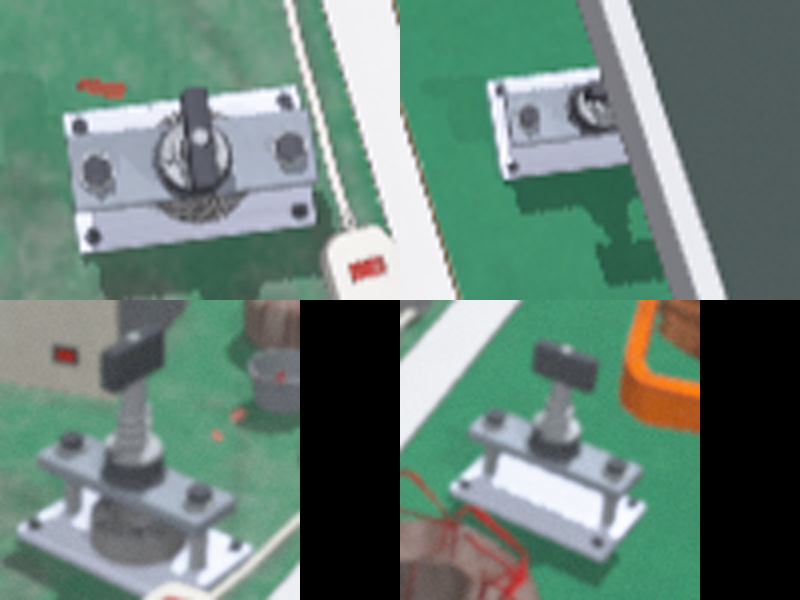

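Run:
```python
from h import *
t=env.camera("top");f=lambda x,y,z:plane(t,280+x/4,185+y/4,z)
C=[f(*p,.01) for p in[(65,115),(300,87),(315,222),(80,252)]]
print(np.round(C,3),np.mean(C,0));L=lambda a,b:np.linalg.norm(a-b)
print([L(C[i],C[(i+1)%4]) for i in range(4)])
d=C[0]-C[1]+C[3]-C[2];print("jig y axis deg",np.degrees(np.arctan2(d[1],d[0])))
a,b=f(72,172,.07),f(313,145,.07);print("nutplate",L(a,b),(a+b)/2)
g=cv2.cvtColor(t['img'],cv2.COLOR_RGB2GRAY)
m=(t['img'].max(2)<75).astype(np.uint8);m[:, :315]=0;m[:,345:]=0;m[:202]=0;m[238:]=0
print("\n".join("".join("#" if x else "." for x in r) for r in m[204:238,315:345]))
for p in [(193,90),(207,190),(200,135)]: print(p,f(*p,.188))
print(env.observe()['t'])
```

```text
[[ 0.505  0.114  0.01 ]
 [ 0.525 -0.055  0.01 ]
 [ 0.428 -0.064  0.01 ]
 [ 0.407  0.103  0.01 ]] [0.46610057 0.02426082 0.01      ]
[np.float64(0.17023312185133774), np.float64(0.09750312319539335), np.float64(0.16818646387998779), np.float64(0.09844299433681636)]
jig y axis deg 96.78772013510539
nutplate 0.1651457102820772 [0.46647866 0.0247809  0.07      ]
..............................
..............................
..............................
..............................
..............................
..........#...................
..............................
..............................
..............................
..............................
..............................
...........#..................
...........#..................
...........#..................
...........#..................
..............................
..............................
..............................
..............................
............#.................
............#.................
............#.................
..............................
..............................
.....................#........
..............................
.......#.....#.....#..........
.......##....#....#...........
.........###.######...........
............#####.............
..............................
..............................
..............................
..............................
(193, 90) [0.49550025 0.02893695 0.188     ]
(207, 190) [0.4336695  0.02103257 0.188     ]
(200, 135) [0.46752659 0.02493093 0.188     ]
0.25
```

A is the one: its base plate measures 170 x 98 mm, its nut plate 165 mm, and it has the core under its screw. B is smaller, has no core and lies beyond the rail. The axis is at (0.4665, 0.0245). The bar lies at about 7° and the jig's y at 96.8°, so screw_turn is about 1.56. I'll lift, then travel over to it.

Call:
play_rows([
  [0,0,-30,0],
  [0,0,-30,0],
  [-28,-27.6,0,0],
  [-28,-27.6,0,0],
  [-28,-27.6,0,0],
], gripper=0)

```text
t: 0.67
tool_pos: [0.1975, 0.4579, 0.2751]
tcp_rot: [0.0, 0.117, 0.993, 0.0]
ft_force: [0.1, -0.9, -0.2]
grip_width: 0.0606
grasp_force: 0.0
```

Call:
play_rows([
  [-28,-27.6,0,0],
  [-28,-27.6,0,0],
  [-28,-27.6,0,0],
  [-28,-27.6,0,0],
  [-28,-27.6,0,0],
])

```text
t: 1.08
tool_pos: [0.3013, 0.2901, 0.2747]
tcp_rot: [0.0, 0.118, 0.993, 0.0]
ft_force: [1.7, -1.0, 0.4]
grip_width: 0.046
grasp_force: 0.0
```

Call:
play_rows([
  [-28,-27.6,0,0],
  [-28,-27.6,0,0],
  [-28,-27.6,0,0],
  [-28,-27.6,0,0],
  [-28,-27.6,0,0],
])

```text
t: 1.5
tool_pos: [0.4052, 0.1229, 0.2748]
tcp_rot: [0.0, 0.118, 0.993, 0.0]
ft_force: [0.5, 0.2, -1.6]
grip_width: 0.0458
grasp_force: 0.0
```

Call:
play_rows([
  [-28,-27.6,0,0],
  [-28,-27.6,0,0],
  [-28,-27.6,0,0],
  [0,0,0,0],
])

```text
t: 1.83
tool_pos: [0.4689, 0.0193, 0.2742]
tcp_rot: [0.0, 0.121, 0.993, -0.001]
ft_force: [0.0, -0.8, -0.5]
grip_width: 0.0459
grasp_force: 0.0
```

Call:
play_rows([
  [0,0,0,7.1],
  [0,0,0,7.1],
  [0,0,0,7.1],
  [0,0,0,7.1],
  [0,0,0,7.1],
])

```text
t: 2.25
tool_pos: [0.4664, 0.0251, 0.2745]
tcp_rot: [-0.0, 0.418, 0.908, 0.0]
ft_force: [0.1, 0.1, 0.3]
grip_width: 0.046
grasp_force: 0.0
```

Call:
play_rows([
  [0,0,0,7.1],
  [0,0,0,7.1],
  [0,0,0,7.1],
  [0,0,0,7.1],
  [0,0,0,7.1],
])

```text
t: 2.67
tool_pos: [0.4664, 0.0252, 0.2745]
tcp_rot: [-0.0, 0.675, 0.738, 0.0]
ft_force: [0.3, 1.2, 0.0]
grip_width: 0.0459
grasp_force: 0.0
```

Call:
play_rows([
  [0,0,0,7.1],
  [0,0,0,7.1],
  [0,0,0,7.1],
  [0,0,0,7.1],
  [0,0,0,7.1],
])

```text
t: 3.08
tool_pos: [0.4664, 0.0252, 0.2745]
tcp_rot: [-0.0, 0.868, 0.497, -0.0]
ft_force: [-0.5, 0.3, 0.0]
grip_width: 0.0459
grasp_force: 0.0
```

Call:
play_rows([
  [0,0,0,7.1],
  [0,0,0,7.1],
  [0,0,0,7.1],
  [0,0,0,7.1],
  [0,0,0,7.1],
])

```text
t: 3.5
tool_pos: [0.4664, 0.0252, 0.2745]
tcp_rot: [-0.0, 0.978, 0.209, -0.0]
ft_force: [-0.7, -0.2, -0.1]
grip_width: 0.0459
grasp_force: 0.0
```

Call:
play_rows([
  [0,0,0,7.1],
  [0,0,0,7.1],
  [0,0,0,2.8],
  [0,0,0,0],
])

```text
t: 3.83
tool_pos: [0.4665, 0.0252, 0.2746]
tcp_rot: [-0.0, 0.998, 0.065, -0.0]
ft_force: [0.5, 0.9, 0.6]
grip_width: 0.0461
grasp_force: 0.0
```

Run:
```python
from h import *
s=env.observe();c=env.camera("wrist");cv2.imwrite("pics/w1.png",c['img'][:,:,::-1])
np.savez("w1.npz",**{k:v for k,v in c.items()},pos=s['tool_pos'],rot=s['tcp_rot'])
print(s['q'],s['tool_pos'],s['tcp_rot'],c['tool_from_camera'].round(3).tolist(),c['mtx'])
```

```text
[-2.05759808e-01 -1.64739565e-01  1.80153147e+00  1.68336014e-04
  1.50505996e+00  1.23593135e+00] [0.46646555 0.02518123 0.27455067] [-1.15545119e-04  9.97917551e-01  6.45022303e-02 -1.02474010e-04] [[-0.0, -0.962, -0.273, 0.077], [1.0, -0.0, 0.0, -0.0], [-0.0, -0.273, 0.962, -0.17], [0.0, 0.0, 0.0, 1.0]] [[354.62812023   0.         316.71317348]
 [  0.         354.62812023 201.64545811]
 [  0.           0.           1.        ]]
```

View pics/w1.png

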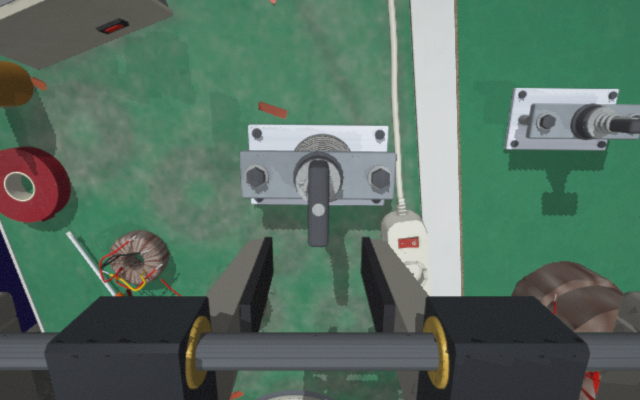

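The wrist view shows the bar nearly vertical at columns 309–328, with its centre dot at (318,210), between the open fingers (272 and 362). It is well aligned. I'll check the offset.

Run:
```python
from h import *
from scipy.spatial.transform import Rotation as R
d=np.load("w1.npz");T=d['tool_from_camera'];q=d['rot'];r=R.from_quat([q[1],q[2],q[3],q[0]]).as_matrix()
def tool(u,v,z):
    k=T[:3,:3]@np.linalg.inv(d['mtx'])@[u,v,1.];return T[:3,3]+k*((d['pos'][2]-z)-T[2,3])/k[2]
for p in [(318,210),(309,245),(328,245),(311,165),(326,165),(318,245),(318.5,165)]:
    t=tool(*p,.1915);print(p,(1000*t).round(1),(r@t+d['pos']).round(4))
img=d['img'].max(2)
for v in range(190,248,6): 
    if abs(v-210)>5: print(v,np.where(img[v,300:340]<95)[0]+300 if 0 else img[v,304:334])
```

```text
(318, 210) [-1.7  0.9 83.1] [0.4649 0.024  0.1915]
(309, 245) [-29.9  -6.   83.1] [0.4361 0.0273 0.1915]
(328, 245) [-29.9   8.7  83.1] [0.438  0.0128 0.1915]
(311, 165) [32.3 -4.1 83.1] [0.4979 0.0335 0.1915]
(326, 165) [32.3  6.7 83.1] [0.4993 0.0227 0.1915]
(318, 245) [-29.9   1.   83.1] [0.437  0.0204 0.1915]
(318.5, 165) [32.3  1.3 83.1] [0.4986 0.0281 0.1915]
190 [167 158 130  99  76  83  86  90  95  96  94  94  93  91  90  93  91  93
  92  90  87  88  79  74  64  91 118 122 112 125]
196 [179 170 142 133  97  83  86  88  92  94  91  93  93  94  91  95  92  91
  90  91  89  87  78  74  63  84 104 114 114 102]
202 [166 167 164 139  92  84  88  89  92  97  94  94  94  94  92  97  95  93
  90  90  87  88  81  73  69 126 150 155 159 167]
220 [90 90 92 83 71 82 89 90 93 95 94 94 92 92 93 95 94 91 91 90 87 86 81 69
 64 86 89 88 89 88]
226 [94 91 95 83 71 83 89 89 94 95 95 92 92 94 92 93 93 93 92 91 90 86 81 70
 69 87 91 93 92 94]
232 [126 127 126 111  84  83  88  86  95  94  95  96  93  95  95  95  94  92
  91  92  90  85  81  70  65  84  87  89  91  85]
238 [128 128 128 112  81  83  89  89  93  95  93  95  96  93  93  95  92  93
  92  91  89  84  82  67  74  84  89  86  89  89]
244 [119 120 120 115  98  83  84  89  90  93  94  91  92  91  92  94  92  91
  92  90  86  80  74  74  87  89  92  90  90  90]
```

Offset is under 1 mm. Next: descend to TCP z ≈ 0.160, then close loosely to 21 mm.

Call:
play_rows([
  [-0.5,0.8,23,0],
  [0,0,23,0],
  [0,0,23,0],
  [0,0,23,0],
  [0,0,22.5,0],
])

```text
t: 4.3
tool_pos: [0.4661, 0.0241, 0.159]
tcp_rot: [-0.0, 0.998, 0.066, 0.0]
ft_force: [-0.2, -0.8, 0.6]
grip_width: 0.046
grasp_force: 0.0
```

Call:
play_rows([
  [0,0,0,0],
  [0,0,0,0],
  [0,0,0,0],
  [0,0,0,0],
], gripper=0.543, newtons=10)

```text
t: 4.63
tool_pos: [0.4677, 0.0235, 0.1621]
tcp_rot: [0.0, 0.998, 0.065, 0.002]
ft_force: [0.1, -0.3, -0.1]
grip_width: 0.0219
grasp_force: 0.0
```

Call:
play_rows([
  [0,0,0,-7],
  [0,0,0,-7],
  [0,0,0,-7],
  [0,0,0,-7],
])

```text
t: 4.97
tool_pos: [0.468, 0.0248, 0.1622]
tcp_rot: [-0.0, 0.952, 0.307, 0.002]
ft_force: [-0.1, 5.2, 2.5]
grip_width: 0.0212
grasp_force: 3.7
```

Run:
```python
from h import *
s=env.observe();print(s['tool_pos'],s['ft_force'],s['torque'],s['grip_width'],s['q'][5])
c=env.camera("wrist");d=env.camera("scene")
o=np.zeros((400,800,3),np.uint8);o[:,:400]=cv2.resize(c['img'][100:400,170:470],(400,400));o[:,400:]=cv2.resize(d['img'][160:260,265:365],(400,400),interpolation=2)
cv2.imwrite("pics/w2.png",o[:,:,::-1])
```

```text
[0.46797965 0.02480386 0.16223522] [-0.0712823   5.18638666  2.50912999] [ 0.98451478  0.02268644 -0.13109563] 0.02117521113774897 0.7374139389250661
```

View pics/w2.png

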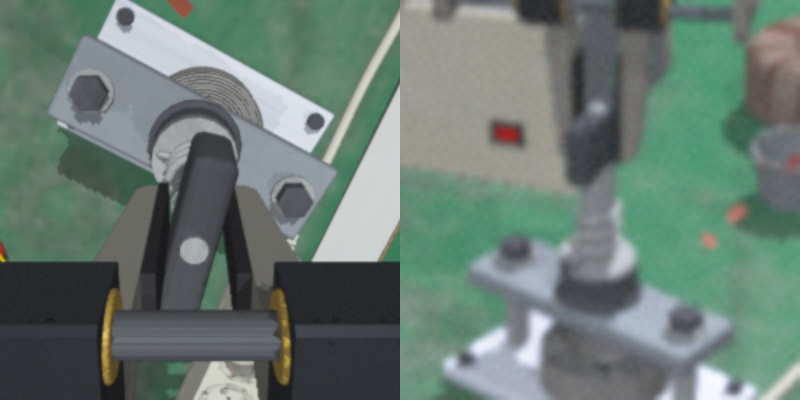

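The fingers carry the bar, which lags by about 14° (dot at (193,250), between the pads). I'll keep turning backward.

Call:
play_rows([
  [0,0,0,-6],
  [0,0,0,-6],
  [0,0,0,-6],
  [0,0,0,-6],
  [0,0,0,-6],
])

```text
t: 5.48
tool_pos: [0.4673, 0.0256, 0.1626]
tcp_rot: [-0.001, 0.841, 0.542, 0.002]
ft_force: [-4.1, 10.0, 10.7]
grip_width: 0.021
grasp_force: 7.8
```

Call:
play_rows([
  [0,0,0,-6],
  [0,0,0,-6],
  [0,0,0,-6],
  [0,0,0,-6],
  [0,0,0,-6],
])

```text
t: 5.9
tool_pos: [0.4664, 0.0261, 0.1631]
tcp_rot: [-0.002, 0.672, 0.741, 0.002]
ft_force: [-9.1, 11.0, 16.4]
grip_width: 0.0211
grasp_force: 11.3
```

Call:
play_rows([
  [0,0,0,-6],
  [0,0,0,-6],
  [0,0,0,0],
])

```text
t: 6.15
tool_pos: [0.4669, 0.0238, 0.1617]
tcp_rot: [0.001, 0.591, 0.807, 0.0]
ft_force: [-0.1, -0.4, -0.4]
grip_width: 0.0213
grasp_force: 0.0
```

```bash
cat >> h.py <<'E'
def look(name):
    s=env.observe();print(np.round(s['tool_pos'],4),np.round(s['ft_force'],1),np.round(s['torque'],2),s['grip_width'],s['q'][5],s['t'])
    c=env.camera("wrist");d=env.camera("scene")
    o=np.zeros((400,800,3),np.uint8);o[:,:400]=cv2.resize(c['img'][100:400,170:470],(400,400));o[:,400:]=cv2.resize(d['img'][160:260,265:365],(400,400),interpolation=2)
    cv2.imwrite(f"pics/{name}.png",o[:,:,::-1])
E
python3 -c "
from h import *
look('w3')"
```

```text
[0.4669 0.0238 0.1617] [-0.1 -0.4 -0.4] [-0.04  0.03  0.  ] 0.02128794208636681 -0.5147332825365375 6.15
```

View pics/w3.png

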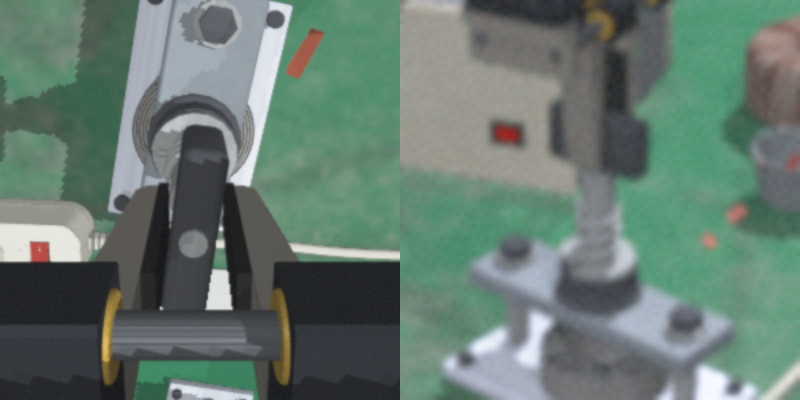

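The bar followed, and the force has just gone. Dot at (193,244) gives a top height of about 0.192, so the drop isn't clear yet. I'll go a little further back and measure the dot.

Call:
play_rows([
  [0,0,0,-5],
  [0,0,0,-5],
  [0,0,0,-5],
  [0,0,0,0],
])

```text
t: 6.58
tool_pos: [0.4662, 0.0234, 0.1603]
tcp_rot: [-0.0, 0.482, 0.876, -0.0]
ft_force: [-1.6, 0.5, 1.9]
grip_width: 0.0214
grasp_force: 1.1
```

```bash
cat >> h.py <<'E'
from scipy.spatial.transform import Rotation as Ro
def dot(ax=(.4663,.0243)):
    s=env.observe();c=env.camera("wrist");im=c['img'];g=im.min(2)
    m=(g>115).astype(np.uint8);m[:,:305]=0;m[:,330:]=0;m[:255]=0;m[330:]=0
    n,l,st,ce=cv2.connectedComponentsWithStats(m);q=s['tcp_rot'];r=Ro.from_quat([q[1],q[2],q[3],q[0]]).as_matrix();T=c['tool_from_camera']
    for i in range(1,n):
        if 40<st[i,4]<400:
            k=r@T[:3,:3]@np.linalg.inv(c['mtx'])@[*ce[i],1.];o=r@T[:3,3]+s['tool_pos']
            a=np.array([np.dot(k[:2],np.array(ax)-o[:2])/np.dot(k[:2],k[:2])])[0]
            print("dot",ce[i].round(1),st[i,4],"world at axis",(o+k*a).round(4))
    print(np.round(s['tool_pos'],4),np.round(s['ft_force'],1),np.round(s['torque'],2),s['grip_width'],s['q'][5],s['t'])
E
python3 -c "
from h import *
dot();look('w4')"
```

```text
dot [316.4 276.3] 183 world at axis [0.4654 0.0238 0.1851]
dot [324.7 320.6] 184 world at axis [0.468  0.0255 0.2189]
[0.4662 0.0234 0.1603] [-1.6  0.5  1.9] [-0.08  0.42 -0.09] 0.02136286866969583 -0.7744589423619853 6.5833
[0.4663 0.0234 0.1603] [-2.6 -1.3  2.3] [-0.11  0.51 -0.01] 0.020694152739006592 -0.7711254721852088 6.6333
```

View pics/w4.png

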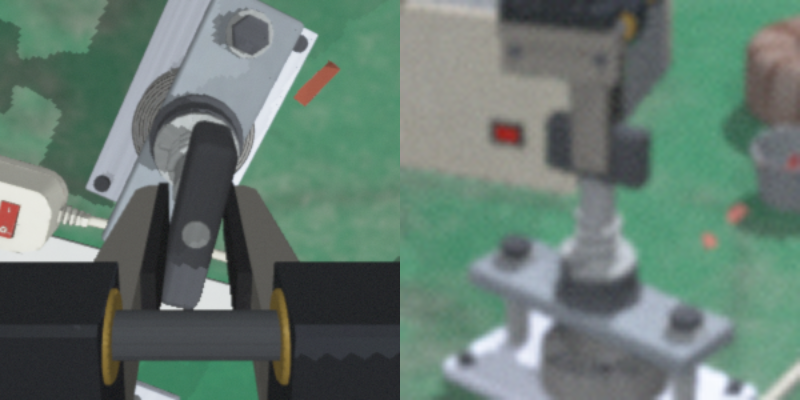

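The bar is now past the jig's long axis (turn ≈ -0.2). The dot top is at 0.185, where 0.184 is expected after the drop, and the bar's foot in the scene view is about 9 mm lower. It has dropped. Now forward, lowering 8 mm.

Call:
play_rows([
  [0,0,4,4],
  [0,0,4,7],
  [0,0,0,7],
  [0,0,0,7],
  [0,0,0,0],
])

```text
t: 7.15
tool_pos: [0.4666, 0.0235, 0.152]
tcp_rot: [0.0, 0.662, 0.75, 0.0]
ft_force: [-0.8, 0.1, -0.0]
grip_width: 0.0209
grasp_force: 0.1
```

Call:
play_rows([
  [0,0,0,7],
  [0,0,0,7],
  [0,0,0,7],
  [0,0,0,7],
  [0,0,0,7],
])

```text
t: 7.57
tool_pos: [0.4657, 0.0234, 0.1515]
tcp_rot: [-0.0, 0.856, 0.517, -0.001]
ft_force: [-1.7, -1.0, -1.7]
grip_width: 0.0207
grasp_force: 1.6
```

Call:
play_rows([
  [0,0,0,7],
  [0,0,0,7],
  [0,0,0,7],
  [0,0,0,7],
  [0,0,0,7],
])

```text
t: 7.98
tool_pos: [0.4657, 0.0239, 0.1513]
tcp_rot: [-0.0, 0.972, 0.235, -0.001]
ft_force: [-2.5, -0.0, -1.6]
grip_width: 0.021
grasp_force: 1.6
```

```bash
python3 -c "
from h import *
dot()"
```

```text
dot [316.4 285. ] 361 world at axis [0.4662 0.0245 0.1848]
[0.4657 0.0239 0.1513] [-2.5 -0.  -1.6] [ 0.03  0.37 -0.01] 0.02095740384277314 0.8870568298761888 7.9833
```

Call:
play_rows([
  [0,0,0,7],
  [0,0,0,7],
  [0,0,0,7],
  [0,0,0,7],
  [0,0,0,7],
])

```text
t: 8.45
tool_pos: [0.466, 0.0241, 0.1515]
tcp_rot: [-0.0, 0.998, -0.067, -0.0]
ft_force: [-0.3, 1.9, -2.3]
grip_width: 0.0214
grasp_force: 1.6
```

Call:
play_rows([
  [0,0,0,7],
  [0,0,0,7],
  [0,0,0,7],
  [0,0,0,7],
  [0,0,0,7],
])

```text
t: 8.87
tool_pos: [0.4663, 0.0239, 0.1517]
tcp_rot: [-0.0, 0.932, -0.364, -0.0]
ft_force: [-0.1, 1.1, -3.0]
grip_width: 0.0212
grasp_force: 1.6
```

Call:
play_rows([
  [0,0,0,7],
  [0,0,0,3],
  [0,0,0,0],
])

```text
t: 9.12
tool_pos: [0.4664, 0.0237, 0.1518]
tcp_rot: [-0.0, 0.897, -0.442, -0.0]
ft_force: [-1.6, 0.9, -0.9]
grip_width: 0.021
grasp_force: 0.3
```

```bash
python3 -c "
from h import *
dot();look('w5')"
```

```text
dot [317.7 287.2] 57 world at axis [0.4655 0.0237 0.1848]
[0.4664 0.0237 0.1518] [-1.6  0.9 -0.9] [0.05 0.23 0.01] 0.020998063704817112 2.2768538466769326 9.1167
[0.4665 0.0236 0.152 ] [-0.2 -0.  -0.3] [-0.    0.23  0.02] 0.0212861463492176 2.2750114579070257 9.1667
```

View pics/w5.png

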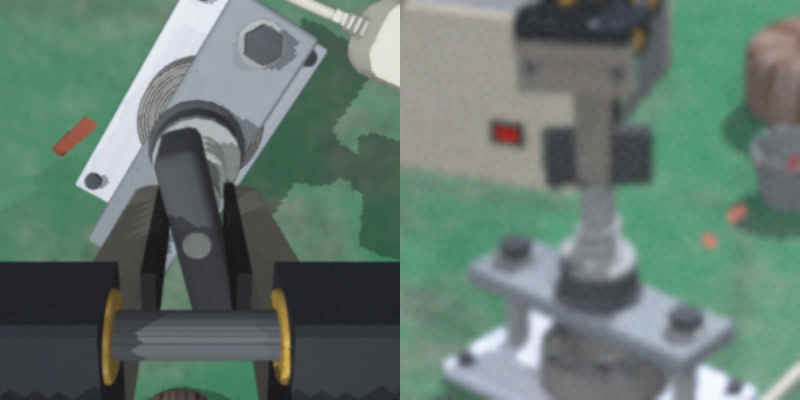

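Leg 1 is done: turn ≈ 2.4, bar about 11° behind the fingers, top ≈ 0.182, in the thread. To regrasp: open fully (the bar needs 64 mm), turn back, close loosely.

Call:
play_rows([
  [0,0,0,-3],
  [0,0,0,-3],
  [0,0,0,-3],
  [0,0,0,0],
  [0,0,0,0],
], gripper=-1)

```text
t: 9.68
tool_pos: [0.4668, 0.0236, 0.1525]
tcp_rot: [-0.0, 0.929, -0.371, 0.001]
ft_force: [-1.0, -0.3, -0.3]
grip_width: 0.0526
grasp_force: 0.0
```

Call:
play_rows([
  [0,0,0,0],
  [0,0,0,0],
  [0,0,0,0],
  [0,0,0,0],
  [0,0,0,0],
])

```text
t: 10.1
tool_pos: [0.4664, 0.0237, 0.1521]
tcp_rot: [-0.0, 0.929, -0.371, 0.0]
ft_force: [-0.9, 0.7, -0.7]
grip_width: 0.0853
grasp_force: 0.0
```

Call:
play_rows([
  [0,0,3,0],
  [0,0,4,0],
  [0,0,0,0],
])

```text
t: 10.35
tool_pos: [0.4657, 0.0239, 0.144]
tcp_rot: [0.0, 0.929, -0.371, -0.001]
ft_force: [0.3, 0.0, -0.2]
grip_width: 0.0918
grasp_force: 0.0
```

Call:
play_rows([
  [0,0,0,-7],
  [0,0,0,-7],
  [0,0,0,-7],
  [0,0,0,-7],
  [0,0,0,-7],
])

```text
t: 10.77
tool_pos: [0.4663, 0.0237, 0.1449]
tcp_rot: [-0.0, 0.997, -0.072, -0.0]
ft_force: [0.7, 0.5, 0.3]
grip_width: 0.0922
grasp_force: 0.0
```

Call:
play_rows([
  [0,0,0,-7],
  [0,0,0,-7],
  [0,0,0,-7],
  [0,0,0,-7],
  [0,0,0,-7],
])

```text
t: 11.18
tool_pos: [0.4663, 0.0237, 0.1449]
tcp_rot: [-0.0, 0.973, 0.232, -0.0]
ft_force: [-0.4, 0.2, -0.4]
grip_width: 0.0921
grasp_force: 0.0
```

Call:
play_rows([
  [0,0,0,-7],
  [0,0,0,-7],
  [0,0,0,-7],
  [0,0,0,-7],
  [0,0,0,-7],
])

```text
t: 11.6
tool_pos: [0.4663, 0.0237, 0.1449]
tcp_rot: [-0.0, 0.858, 0.513, -0.0]
ft_force: [-0.5, -0.2, 0.2]
grip_width: 0.0917
grasp_force: 0.0
```

Call:
play_rows([
  [0,0,0,-7],
  [0,0,0,-7],
  [0,0,0,-7],
  [0,0,0,-7],
  [0,0,0,-7],
])

```text
t: 12.02
tool_pos: [0.4663, 0.0237, 0.1449]
tcp_rot: [-0.0, 0.664, 0.748, -0.0]
ft_force: [0.6, 0.9, -0.9]
grip_width: 0.0919
grasp_force: 0.0
```

Call:
play_rows([
  [0,0,0,-7],
  [0,0,0,-7],
  [0,0,0,-7],
  [0,0,0,-7],
  [0,0,0,-7],
])

```text
t: 12.43
tool_pos: [0.4663, 0.0237, 0.1449]
tcp_rot: [-0.0, 0.409, 0.913, -0.0]
ft_force: [0.2, -0.6, -0.3]
grip_width: 0.092
grasp_force: 0.0
```

```bash
python3 -c "
from h import *
look('w6')"
```

```text
[0.4663 0.0237 0.1449] [ 0.2 -0.6 -0.3] [-0.06  0.03 -0.01] 0.09197407158977579 -0.9379896744183427 12.4333
```

View pics/w6.png

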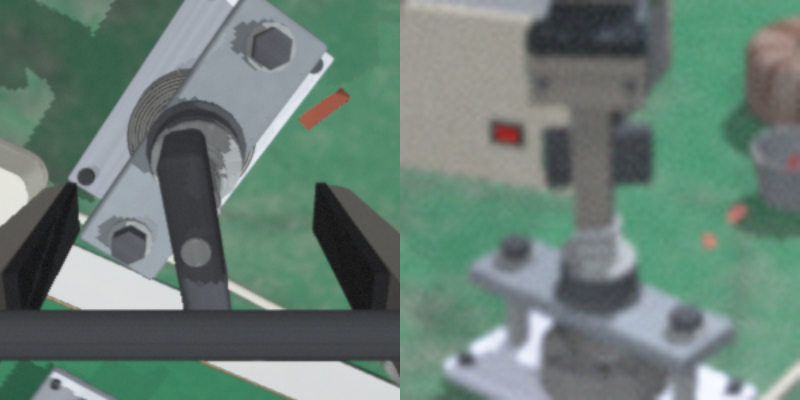

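The bar sits centred between the open fingers, tilted about 10° as planned (dot at (196,252)). I'll close loosely and turn forward about 215°.

Call:
play_rows([
  [0,0,0,0],
  [0,0,0,0],
  [0,0,0,0],
  [0,0,0,0],
  [0,0,0,0],
], gripper=0.543)

```text
t: 12.95
tool_pos: [0.4664, 0.0237, 0.1451]
tcp_rot: [-0.0, 0.412, 0.911, -0.0]
ft_force: [0.0, -0.1, -0.0]
grip_width: 0.0608
grasp_force: 0.0
```

Call:
play_rows([
  [0,0,0,0],
  [0,0,0,0],
  [0,0,0,0],
  [0,0,0,0],
  [0,0,0,0],
])

```text
t: 13.37
tool_pos: [0.4664, 0.0237, 0.1451]
tcp_rot: [-0.0, 0.411, 0.912, -0.0]
ft_force: [0.2, 0.5, 0.1]
grip_width: 0.0273
grasp_force: 0.0
```

Call:
play_rows([
  [0,0,0,0],
  [0,0,0,5],
  [0,0,0,7],
  [0,0,0,7],
  [0,0,0,7],
])

```text
t: 13.78
tool_pos: [0.4661, 0.0235, 0.1447]
tcp_rot: [-0.0, 0.608, 0.794, -0.0]
ft_force: [0.5, -1.5, -2.3]
grip_width: 0.0206
grasp_force: 1.4
```

Call:
play_rows([
  [0,0,0,7],
  [0,0,0,7],
  [0,0,0,7],
  [0,0,0,7],
  [0,0,0,7],
])

```text
t: 14.2
tool_pos: [0.4658, 0.0237, 0.1444]
tcp_rot: [-0.0, 0.819, 0.574, -0.001]
ft_force: [-0.8, -0.4, -2.9]
grip_width: 0.0213
grasp_force: 1.6
```

Call:
play_rows([
  [0,0,0,7],
  [0,0,0,7],
  [0,0,0,7],
  [0,0,0,7],
  [0,0,0,7],
])

```text
t: 14.62
tool_pos: [0.4657, 0.0238, 0.1443]
tcp_rot: [-0.0, 0.953, 0.301, -0.001]
ft_force: [-0.9, 0.1, -2.5]
grip_width: 0.021
grasp_force: 1.6
```

Call:
play_rows([
  [0,0,0,7],
  [0,0,0,7],
  [0,0,0,7],
  [0,0,0,7],
  [0,0,0,7],
])

```text
t: 15.03
tool_pos: [0.4656, 0.024, 0.1443]
tcp_rot: [-0.0, 1.0, 0.001, -0.001]
ft_force: [-0.2, 0.3, -3.7]
grip_width: 0.0209
grasp_force: 1.6
```

Call:
play_rows([
  [0,0,0,7],
  [0,0,0,7],
  [0,0,0,7],
  [0,0,0,7],
  [0,0,0,7],
])

```text
t: 15.45
tool_pos: [0.4657, 0.0241, 0.1443]
tcp_rot: [-0.0, 0.954, -0.3, -0.001]
ft_force: [-0.4, 1.3, -2.2]
grip_width: 0.021
grasp_force: 1.6
```

```bash
python3 -c "
from h import *
dot()"
```

```text
dot [319.9 280.7] 102 world at axis [0.4651 0.0226 0.1733]
[0.4657 0.0241 0.1443] [-0.4  1.3 -2.2] [0.26 0.15 0.01] 0.021033204784354654 1.9712797496915417 15.45
```

Call:
play_rows([
  [0,0,0,7],
  [0,0,0,7],
  [0,0,0,7],
  [0,0,0,7],
  [0,0,0,7],
])

```text
t: 15.92
tool_pos: [0.466, 0.0239, 0.1446]
tcp_rot: [0.0, 0.82, -0.572, -0.001]
ft_force: [1.1, 0.8, -2.2]
grip_width: 0.0206
grasp_force: 1.6
```

Call:
play_rows([
  [0,0,0,6],
  [0,0,0,6],
  [0,0,0,0],
  [0,0,0,-6],
  [0,0,0,-6],
])

```text
t: 16.33
tool_pos: [0.4666, 0.0236, 0.1453]
tcp_rot: [-0.0, 0.824, -0.566, 0.0]
ft_force: [-0.4, 0.8, 0.1]
grip_width: 0.021
grasp_force: 0.0
```

Call:
play_rows([
  [0,0,0,0],
  [0,0,0,0],
  [0,0,0,0],
  [0,0,0,0],
  [0,0,0,0],
], gripper=1, newtons=15)

```text
t: 16.75
tool_pos: [0.4661, 0.0234, 0.1452]
tcp_rot: [0.0, 0.821, -0.571, -0.0]
ft_force: [-3.8, -2.2, 3.5]
grip_width: 0.016
grasp_force: 15.0
```

```bash
python3 -c "
from h import *
dot();look('w7')"
```

```text
dot [315.  284.1] 207 world at axis [0.4663 0.0243 0.1749]
[0.4661 0.0234 0.1452] [-3.8 -2.2  3.5] [-0.34  0.85 -0.02] 0.01603626775134036 2.57640157525058 16.75
[0.4661 0.0234 0.1452] [-4.2 -2.4  4.2] [-0.34  0.78  0.05] 0.01618512596362519 2.5763685608225817 16.8
```

View pics/w7.png

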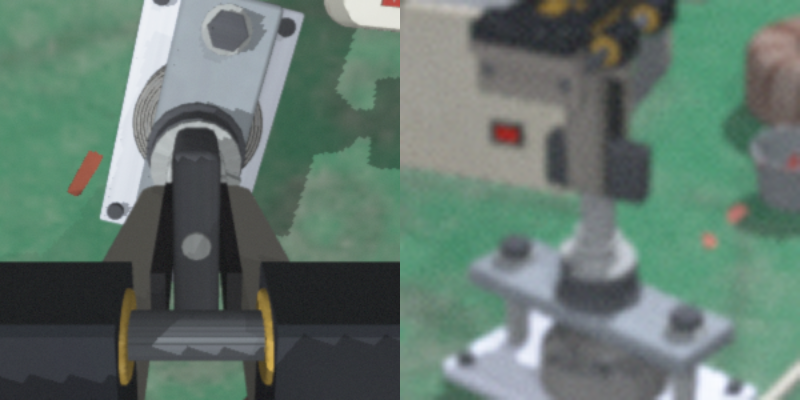

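The bar lies at 110.4°, so the turn is 346° (6.05 rad). Its top at 0.175 puts travel at about -9 mm, and it is gripped at 15 N and at rest. The core is in place, so I'll hand in.

```bash
python3 -c "
from workcell import env
print(env.hand_in())"
```

```text
the job is handed in; nothing more can be done
None
```

The clamp screw was turned back until it dropped into the thread start, then forward one turn to about 6.05 rad (travel about -9 mm). I handed it in with the wing bar held still at 15 N; the hand-in returned no verdict.

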